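Tip the rind offcut out of the four-way cheese caddy

ROBOT

A 6-joint arm with a two-finger parallel gripper is mounted at the origin on the work surface. World frame = base frame: x ahead of the robot, y to its left, z up, the work surface at z = 0. Lengths are in mm, angles in rad, forces in N, time in s.
With the tool pointing down it reaches from about 350 to 875 mm from the base axis. Payload 4.2 kg.
Tool frame: the origin (TCP) lies at the very end of the fingers, on their centre line; the grasp point (between the pads) lies arm.hold_point_z behind it (arm.hold_point_z is the distance from the TCP to the grasp point, in mm); y points along the fingers, x is the direction in which the jaws open and shut, and the axes are right-handed (so a half turn about y gives the same grasp; the last joint's range is limited). The gripper opens to 85 mm and grips with 20 to 120 N. Pads are 22 mm wide; open, the fingers measure 114 mm over their backs; the gripper's body (76 mm by 85 mm) begins 54 mm behind the grasp point. The pads swing forward as they close: fully open they stand 13 mm farther back than shut.
Start: joints at [-0.938, 0.385, 0.008, 0, -1.194, -0.259], TCP at [228.236, -581.814, 231.312] pointing down, gripper open.
Joint ranges: [-3.14, 3.14], [-1.21, 2.06], [-1.07, 1.41], [-3.16, 2.05], [-2.99, -0.16], [-3.1, 3.1]. Speed limits (rad/s): [2.79, 2.79, 3.14, 3.14, 3.14, 3.14].

INTERFACE

Orientations are given as a unit quaternion [x, y, z, w].
In Python, from bench import arm gives the robot as it stands.
- The arm moves only by the shell command python3 -m creep 'ROWS'. ROWS is JSON, a list of rows, each a list of 3 entries, a list of its own where there are three numbers: the shift along the world's x, y, z in mm, then the turn, a rotation vector about the world's x, y, z in rad, then the gripper command: -1 is shut, 1 is fully open, values between are in proportion. In form: [[[dx, dy, dz], [wx, wy, wz], jaw], ...]. A call has 1 to 12 rows; each row is the pose to reach, as a shift and turn from the pose commanded when the call began; what a row does not reach only later rows make up. A row lasts 1/12 s, in which the tool goes at most 41.7 mm and 7.16 degrees, less where a joint would pass 70% of its speed; a pose out of reach is approached as far as the arm can. A call with a gripper value outside its range is refused whole. The fingers move at their own pace and stop on an object; the grip force is fixed at half the most. Time passes only in rows, so rows that repeat a pose let the fingers close. It gives the time, the measured TCP pose, the force and the opening at its end, in the units of the state.
- arm.read_state(): the state, without advancing time (a new reading comes with each control period).
- arm.get_image(name): name is "scene" or "top"; returns (picture, depth): 480x640x3 uint8, red, green, blue; 480x640 float32, mm along the optical axis (not along the pixel's ray), 0 where there is no reading.
- arm.camera_params(name): a dict with "camera_matrix" (3x3 intrinsics, pixels), "k1" (the pictures are not rectified: a ray, as slopes to the right and down, at radius r is drawn at 1 + k1 r^2 times it, then the intrinsics apply), "extrinsics" (4x4, takes a point from world to camera coordinates). Camera axes: x right, y down, z forward; pixel columns grow to the right and rows downward; lengths in mm; the calibration is good to about 2 mm. A picture is of the moment at which its call begins. camera_params takes no time and is no camera call.
- arm.job_done(): hands the job in, once; it reports no verdict.
The state is a dict: "clock": time; "joints": joint angles; "joint_vel": joint speeds; "joint_efforts": joint torques, N m; "position": TCP position; "ee_rot": TCP orientation; "contact_force": force on the tool from outside, world axes, zero at the start; "wrist_torque": the same for the moment, N m; "gripper_width": finger opening in mm.
Only numpy, scipy, OpenCV 4.12 (cv2) and the standard library are available. Lean on these libraries where they do the work, as an engineer would, in place of code of your own. Each camera call takes 0.05 s, during which the arm holds its last target.

TASK

Pick up the green four-way caddy by its white handle and tip it toward one corner over the blue scrap tub, so that only the brown rind offcut falls into the tub and the yellow cheese block stays in its compartment. Do not touch the rind or the cheese with the gripper. Then stand the caddy back upright on the table and let go of it.

Things in the scene. Friction and masses are not known exactly. Their poses are not given: they have to be found in the camera images.
- caddy: Green plastic caddy, 160 x 160 mm, loose, 0.5 kg at most. Origin: centre of underside, z up. Floor 5, walls 4 mm thick, 36 high. Dividers on its x and y axes make 4 compartments. Each is open at its outer corner: no wall or lip on the last 38 mm of either side up to the floor's corner at (+-80, +-80). White handle plate in the middle: 60 along x, 14 thick along y, 36 to 105 mm above the underside.
- rind: Rind offcut to tip out, 30 x 24 x 20 mm, dark brown above, tan below, 20 g, loose in one compartment of the caddy. Origin: centre of underside. Pieces start to slide at 18 to 25 degrees of tilt; 40 degrees straight toward a compartment's outer corner empties it, while pieces in the others slide against walls and stay.
- cheese: Yellow cheese block, 26 x 26 x 22 mm, 20 g, loose in a compartment beside the rind's; it must stay in there. The other two compartments are empty. Origin: centre of its underside.
- scrap_tub: Opaque blue open-topped scrap tub, 200 mm along x, 180 along y, rim 80 mm above the table, walls and floor 4 mm, fixed. Origin: centre of underside. It stands left or right of the robot's middle line, the caddy on the other side. Not needed: clear tub and board of cheese slices, knife and mug, all under 115 mm high, farther off (x above 0.69 m).
Mind the look-alikes: they are no part of the job. There is more than one size of the rind; the one meant has the size given above. Of the things that look like the caddy, the middle-sized one is meant.

How it is judged (in metres and radians):
On the way, in this order (a step that is already met when the one before it is completed fails the run):
1. the caddy is held clear of the table and tilted (height (world z) of caddy above 0.03 m and angle between caddy's own z axis and vertical above 0.2 rad), for 0.05 s.
2. the rind has fallen into the scrap tub (x of rind in the frame of scrap_tub between -0.1 and 0.1 m and y of rind in the frame of scrap_tub between -0.09 and 0.09 m and z of rind in the frame of scrap_tub between 0 and 0.06 m), for 0.2 s.
At the end, for the whole second after the job is handed in: The rind lies at rest inside the blue scrap tub; the cheese block is still in the caddy, below the wall tops and on the +y side of its x divider; the caddy stands upright on the table (within 6 degrees and 10 mm of height), clear of the scrap tub, at rest and released (all of step 2 and x of cheese in the frame of caddy between -0.08 and 0.08 m and y of cheese in the frame of caddy between 0 and 0.08 m and z of cheese in the frame of caddy between 0 and 0.036 m and angle between caddy's own z axis and vertical below 0.1 rad and height (world z) of caddy between -0.01 and 0.01 m and linear speed of caddy below 0.03 m/s and linear speed of each of rind, cheese below 0.05 m/s and contact force between caddy and scrap_tub below 0.1 N); the robot touches nothing.
It fails at once if the gripper touches the rind (contact force between the fingers and rind above 0.3 N).
It fails at once if the gripper touches the cheese (contact force between the fingers and cheese above 0.3 N).
It fails at once if the cheese block falls out of the caddy (z of cheese in the frame of caddy below -0.02 m or distance between cheese and caddy above 0.13 m).
It also fails if it takes over 51 s, if anything falls off the work surface, if the arm or the gripper's body presses on something with over 40 N, if the wrist force passes 120 N, or if a joint passes its speed limit or range.

## Working session

There is one attempt and no reset: what is moved stays moved. The work goes in short steps, Python scripts to look and compute and a shell command to move; the robot and the scene stay as the last step left them, time stands still between calls to the robot, and variables do not carry over. Pictures are saved under pics/ and viewed, and the job is handed in when it is done.

```bash
mkdir -p pics
cat > h.py <<'E'
import numpy as np, cv2
from bench import arm
def snap(n,f):
    im,d=arm.get_image(n); cv2.imwrite(f'pics/{f}.png',im[:,:,::-1]); np.save(f'pics/{f}_d.npy',d); return im,d
def ray(n,u,v):
    p=arm.camera_params(n);K=np.array(p['camera_matrix']);D=np.array([p['k1'],0,0,0,0.])
    q=cv2.undistortPoints(np.array([[[u,v]]],float),K,D)[0,0]
    E=np.array(p['extrinsics']);R=E[:3,:3];t=E[:3,3]
    return R,t,np.array([q[0],q[1],1.])
def atz(n,u,v,z):
    R,t,r=ray(n,u,v);c=-R.T@t;d=R.T@r
    return c+d*(z-c[2])/d[2]
def atd(n,u,v,d):
    R,t,r=ray(n,u,v);return R.T@(r*d-t)
def proj(n,P):
    p=arm.camera_params(n);E=np.array(p['extrinsics'])
    q,_=cv2.projectPoints(np.array(P,float).reshape(-1,3),cv2.Rodrigues(E[:3,:3])[0],E[:3,3],np.array(p['camera_matrix']),np.array([p['k1'],0,0,0,0.]))
    return q[:,0]
def crop(f,x0,x1,y0,y1,s,out):
    im=cv2.imread(f'pics/{f}.png')[y0:y1,x0:x1]
    cv2.imwrite(f'pics/{out}.png',cv2.resize(im,None,fx=s,fy=s,interpolation=cv2.INTER_CUBIC))
E
python3 - <<'E'
from h import *
snap('scene','s0');snap('top','t0')
print(arm.read_state(),arm.hold_point_z)
for n in('scene','top'):print(arm.camera_params(n))
E
```

```text
{'clock': 0.1, 'joints': array([-9.38447179e-01,  3.85492570e-01,  6.76185646e-03, -4.48212751e-04,
       -1.19400143e+00, -2.58595760e-01]), 'joint_vel': array([ 2.64248313e-05, -2.90111278e-04,  3.27719639e-03,  3.77137571e-04,
        8.68442556e-04, -1.87817355e-03]), 'joint_efforts': array([-6.57982837e-04, -3.93318450e+01,  1.88929546e+01,  4.19796109e+00,
       -2.55924388e-03,  4.44692517e-06]), 'position': array([ 228.02077455, -581.35849346,  230.32097088]), 'ee_rot': array([ 0.39785116,  0.58452394, -0.58378981, -0.39904345]), 'contact_force': array([ 0.24475899, -0.08393551, -0.02443103]), 'wrist_torque': array([0.01552084, 0.01251877, 0.00678604]), 'gripper_width': 85.5311951452599} 18.700000000000003
{'camera_matrix': array([[466.48884603,   0.        , 319.84275889],
       [  0.        , 466.48884603, 246.75703473],
       [  0.        ,   0.        ,   1.        ]]), 'k1': -0.10493691454308585, 'extrinsics': array([[-3.19767522e-01,  9.47495971e-01, -3.40859482e-04,
         8.84454862e+01],
       [ 6.84280307e-01,  2.30686809e-01, -6.91768790e-01,
        -2.93792714e+02],
       [-6.55369510e-01, -2.21438435e-01, -7.22118983e-01,
         1.16478088e+03],
       [ 0.00000000e+00,  0.00000000e+00,  0.00000000e+00,
         1.00000000e+00]])}
{'camera_matrix': array([[468.65502316,   0.        , 321.20088893],
       [  0.        , 468.65502316, 240.52049126],
       [  0.        ,   0.        ,   1.        ]]), 'k1': 0.04269137382640878, 'extrinsics': array([[ 1.50456715e-02, -9.99430607e-01, -3.02008041e-02,
         7.59220527e+01],
       [-9.80525980e-01, -8.83258437e-03, -1.96190693e-01,
         4.55639987e+02],
       [ 1.95812232e-01,  3.25644938e-02, -9.80100568e-01,
         1.09388047e+03],
       [ 0.00000000e+00,  0.00000000e+00,  0.00000000e+00,
         1.00000000e+00]])}
```

View pics/s0.png

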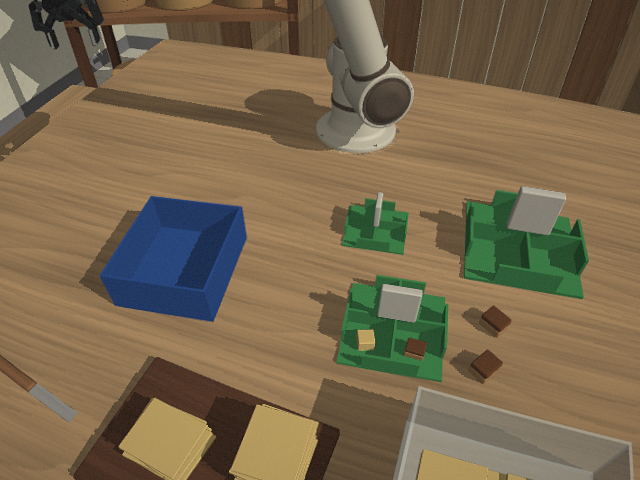

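View pics/t0.png

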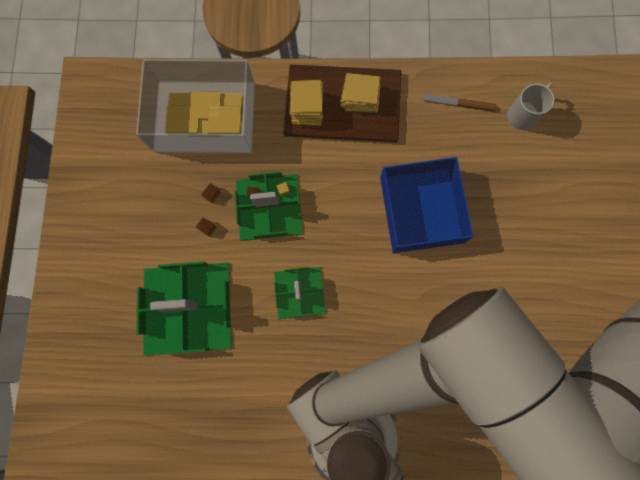

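Run:
```python
from h import *
crop('s0',325,525,265,390,4,'c1');crop('t0',190,310,160,250,6,'c2')
```

```text
(no output)
```

View pics/c1.png

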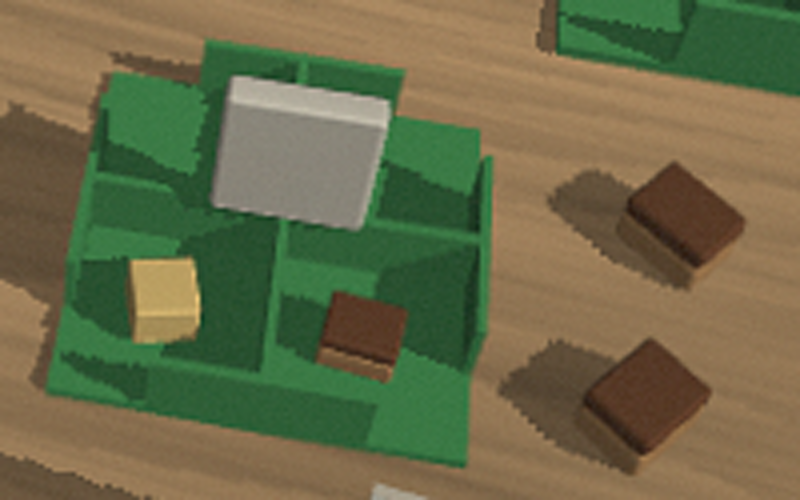

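View pics/c2.png

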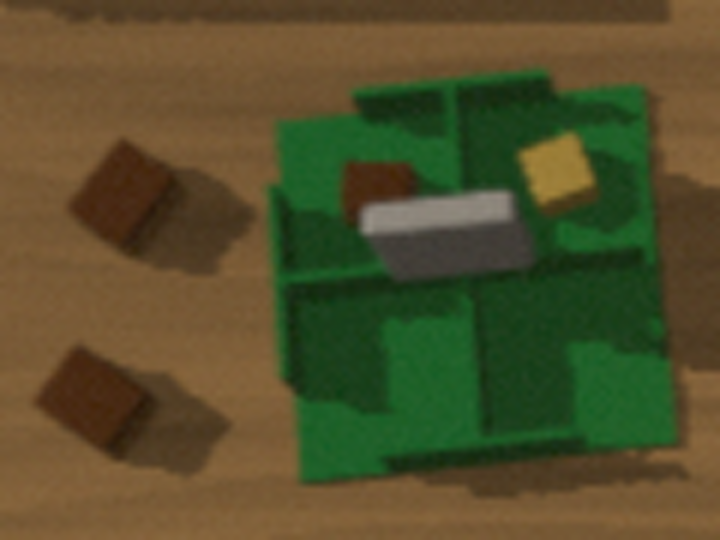

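The three caddies in scene.png are small at (375,225), medium at (395,325) and large at (525,240). The medium one is also the only one holding a cheese piece (366,339) and a rind (415,347). The loose rinds at (495,320) and (486,365) look larger. I'll measure all of these to confirm.

Run:
```python
from h import *
d=np.load('pics/s0_d.npy');dt=np.load('pics/t0_d.npy')
c=lambda x,y:(325+x/4,265+y/4)
t=lambda x,y:(190+x/6,160+y/6)
print('caddy floor corners scene z5');
for p in[(50,392),(466,464)]:print(atz('scene',*c(*p),5).round(1))
print('top floor corners')
P=[]
for p in[(278,122),(648,86),(677,443),(303,481)]:
    P.append(atz('top',*t(*p),5));print(P[-1].round(1))
print('mean',np.mean(P,0),[np.linalg.norm(P[i]-P[i-1]) for i in range(4)])
print('handle top scene'); 
H=[atz('scene',*c(*p),105) for p in[(232,77),(390,100),(386,130),(228,103)]];print(np.round(H,1),np.mean(H,0))
H=[atz('top',*t(*p),105) for p in[(360,207),(510,191),(516,215),(366,234)]];print(np.round(H,1),np.mean(H,0))
for nm,q,z in[('rind in caddy',[(333,292),(407,309),(396,354),(322,347)],25),('r1',[(673,163),(745,222),(690,262),(630,208)],20),('r2',[(651,340),(710,395),(640,446),(588,393)],20),('cheese',[(132,260),(193,258),(200,310),(138,315)],27)]:
    W=[atz('scene',*c(*p),z) for p in q]
    print(nm,np.mean(W,0).round(1),[round(float(np.linalg.norm(W[i]-W[i-1])),1) for i in range(4)], 'depth z',atd('scene',*np.mean([c(*p) for p in q],0),d[tuple(int(round(v)) for v in np.mean([c(*p) for p in q],0)[::-1])]).round(1))
# tub rim
for p in[(152,197),(244,207),(213,320),(104,270)]:print('tub',atz('scene',*p,80).round(1))
for p in[(382,167),(458,159),(469,240),(391,250)]:print('tubtop',atz('top',*p,80).round(1))
# large/small
for nm,q in[('large',[(144,268),(230,264),(231,351),(144,355)]),('small',[(276,270),(323,268),(325,314),(280,318)])]:
    W=[atz('top',*p,5) for p in q];print(nm,np.mean(W,0).round(1),[round(float(np.linalg.norm(W[i]-W[i-1])),1) for i in range(4)])
crop('t0',370,480,150,260,5,'c3')
from scipy.spatial.transform import Rotation as R
print(R.from_quat(arm.read_state()['ee_rot']).as_matrix().round(3))
```

```text
caddy floor corners scene z5
[642.3 151.8   5. ]
[623.1 308.5   5. ]
top floor corners
[620.4 305.8   5. ]
[637.7 145.7   5. ]
[479.8 129.6   5. ]
[462.  287.3   5. ]
mean [549.99621427 217.11616842   5.        ] [np.float64(159.50688813670163), np.float64(161.03392754539942), np.float64(158.75304803463186), np.float64(158.74812052658856)]
handle top scene
[[551.8 191.  105. ]
 [544.  248.6 105. ]
 [558.2 249.6 105. ]
 [564.1 192.5 105. ]] [554.51689384 220.44146041 105.        ]
[[552.2 249.2 105. ]
 [559.1 190.3 105. ]
 [549.3 187.6 105. ]
 [541.2 246.3 105. ]] [550.44428159 218.34154145 105.        ]
rind in caddy [588.5 260.   25. ] [25.4, 28.8, 21.0, 27.9] depth z [589.8 259.9  26.8]
r1 [492.9 375.3  20. ] [32.6, 37.6, 33.7, 32.2] depth z [499.6 373.6  28. ]
r2 [581.7 368.3  20. ] [37.2, 29.8, 38.0, 27.0] depth z [588.7 366.2  30.2]
cheese [596.2 183.5  27. ] [24.9, 23.8, 23.6, 23.9] depth z [595.4 183.4  25.6]
tub [ 464.4 -269.1   80. ]
tub [435.8 -91.2  80. ]
tub [675.2 -29.   80. ]
tub [ 647.2 -243.4   80. ]
tubtop [630.8 -64.3  80. ]
tubtop [ 651.3 -246.5   80. ]
tubtop [ 452.3 -263.9   80. ]
tubtop [426.8 -83.2  80. ]
large [289.  409.9   5. ] [212.2, 215.8, 212.3, 210.0]
small [332.2 130.8   5. ] [118.8, 117.5, 113.3, 110.5]
[[-0.365 -0.001 -0.931]
 [ 0.931  0.002 -0.365]
 [ 0.002 -1.     0.   ]]
```

The medium caddy measures 160 mm, against about 212 and 115 mm for the others. Its rind is about 28x23 mm, while the loose ones are about 37x30 mm and are decoys. Caddy centre is about (552,218), with the handle plate along world -84°. Tub centre is about (540,-164), yaw 5°. Next I move above the caddy.

```bash
python3 -m creep '[[[162,400,20],[0,0,0.65],1],[[162,400,20],[0,0,0.65],1],[[162,400,20],[0,0,0.65],1],[[162,400,20],[0,0,0.65],1],[[162,400,20],[0,0,0.65],1],[[162,400,20],[0,0,0.65],1],[[162,400,20],[0,0,0.65],1],[[162,400,20],[0,0,0.65],1],[[162,400,20],[0,0,0.65],1],[[162,400,20],[0,0,0.65],1],[[162,400,20],[0,0,0.65],1],[[162,400,20],[0,0,0.65],1]]'
python3 -m creep '[[[162,400,-40],[0,0,0.655],1],[[162,400,-40],[0,0,0.655],1],[[162,400,-40],[0,0,0.655],1],[[162,400,-40],[0,0,0.655],1],[[162,400,-40],[0,0,0.655],1],[[162,400,-40],[0,0,0.655],1],[[162,400,-40],[0,0,0.655],1],[[162,400,-40],[0,0,0.655],1],[[162,400,-40],[0,0,0.655],1],[[162,400,-40],[0,0,0.655],1],[[162,400,-40],[0,0,0.655],1],[[162,400,-40],[0,0,0.655],1]]'
python3 - <<'E'
from h import *
from scipy.spatial.transform import Rotation as R
s=arm.read_state();print(s['clock'],s['position'],s['joints'],R.from_quat(s['ee_rot']).as_matrix().round(3))
snap('scene','s1');crop('s1',300,500,150,390,2.5,'c4')
E
```

```text
clock: 1.1
position: [391.2, -179.1, 251.5]
ee_rot: [0.189, 0.682, -0.681, -0.189]
contact_force: [-0.4, 0.1, -0.2]
gripper_width: 85.2
clock: 2.1
position: [553.3, 220.7, 209.1]
ee_rot: [0.04, -0.706, 0.706, -0.038]
contact_force: [0.1, 0.1, -0.2]
gripper_width: 85.7
2.1 [553.29477995 220.68856287 209.11249696] [ 6.51069777e-01  3.52345471e-01 -9.89756347e-02 -9.73996231e-05
 -1.12165869e+00 -5.40596994e-01] [[-0.994 -0.002  0.11 ]
 [-0.11  -0.001 -0.994]
 [ 0.002 -1.     0.001]]
```

View pics/c4.png

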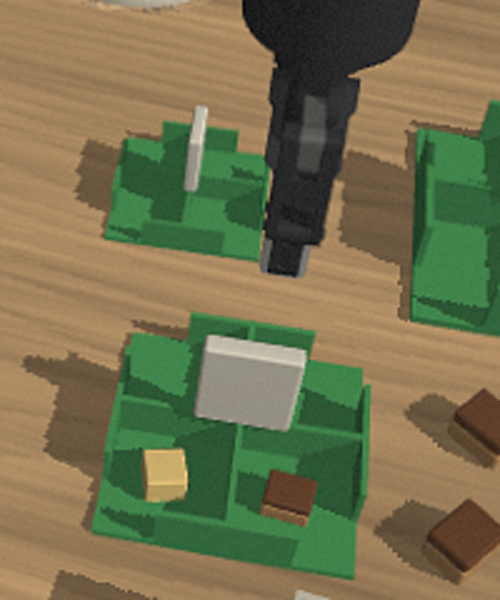

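The gripper is above the caddy, jaws across the plate (fingers at about (285,270) in the crop, plate top at (255,350)). Descending and closing.

```bash
python3 -m creep '[[[-1,-2,-30],[0,0,0],1],[[-1,-2,-60],[0,0,0],1],[[-1,-2,-85],[0,0,0],1],[[-1,-2,-105],[0,0,0],1],[[-1,-2,-120],[0,0,0],1],[[-1,-2,-130],[0,0,0],1],[[-1,-2,-138],[0,0,0],1],[[-1,-2,-144],[0,0,0],1],[[-1,-2,-148],[0,0,0],1],[[-1,-2,-148],[0,0,0],1]]' && python3 -m creep '[[[0,0,0],[0,0,0],-1],[[0,0,0],[0,0,0],-1],[[0,0,0],[0,0,0],-1],[[0,0,0],[0,0,0],-1],[[0,0,0],[0,0,0],-1],[[0,0,0],[0,0,0],-1],[[0,0,0],[0,0,0],-1],[[0,0,0],[0,0,0],-1],[[0,0,0],[0,0,0],-1],[[0,0,0],[0,0,0],-1],[[0,0,0],[0,0,0],-1],[[0,0,0],[0,0,0],-1]]'
python3 - <<'E'
from h import *
snap('scene','s2');crop('s2',300,500,200,390,3,'c5')
E
```

```text
clock: 2.98
position: [551.2, 215.9, 63.1]
ee_rot: [0.038, -0.706, 0.706, -0.038]
contact_force: [-0.0, 0.0, -0.6]
gripper_width: 85.3
clock: 3.98
position: [551.7, 216.5, 63.8]
ee_rot: [-0.038, 0.706, -0.706, 0.039]
contact_force: [0.7, 0.2, 4.2]
gripper_width: 13.3
```

View pics/c5.png

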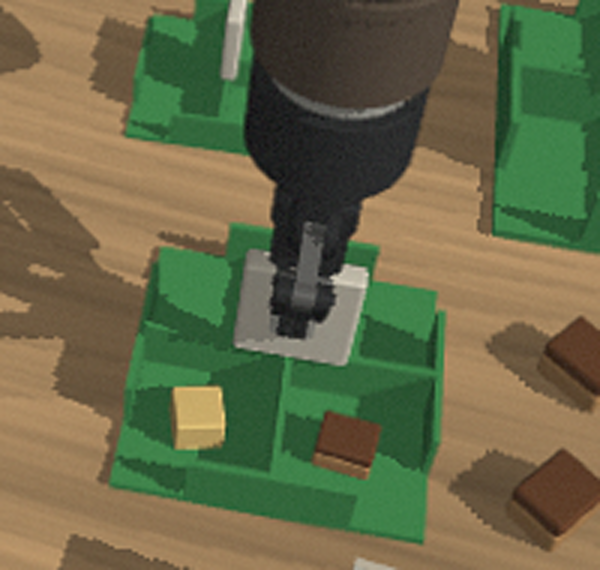

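The grip is at 13.3 mm on the plate, mid-handle, with both pieces untouched. Lifting.

```bash
python3 -m creep '[[[0,0,3],[0,0,0],-1],[[0,0,10],[0,0,0],-1],[[0,0,22],[0,0,0],-1],[[0,0,38],[0,0,0],-1],[[0,0,56],[0,0,0],-1],[[0,0,76],[0,0,0],-1],[[0,0,98],[0,0,0],-1],[[0,0,120],[0,0,0],-1],[[0,0,140],[0,0,0],-1],[[0,0,155],[0,0,0],-1],[[0,0,165],[0,0,0],-1],[[0,0,170],[0,0,0],-1]]'
python3 - <<'E'
from h import *
snap('scene','s3');crop('s3',280,500,130,390,2.2,'c6');s=arm.read_state();print(s['position'],s['contact_force'],s['wrist_torque'],s['joints'])
E
```

```text
clock: 5.03
position: [550.9, 216.0, 234.1]
ee_rot: [-0.038, 0.706, -0.706, 0.038]
contact_force: [0.2, -1.0, -3.4]
gripper_width: 13.1
[551.13200954 216.14055722 234.31333429] [ 0.03641556  0.48507016 -2.68075969] [-0.00614278 -0.1227498  -0.00506489] [ 6.46975971e-01  3.26308091e-01 -7.21324344e-02 -1.87651966e-04
 -1.17164009e+00 -5.39051313e-01]
```

View pics/c6.png

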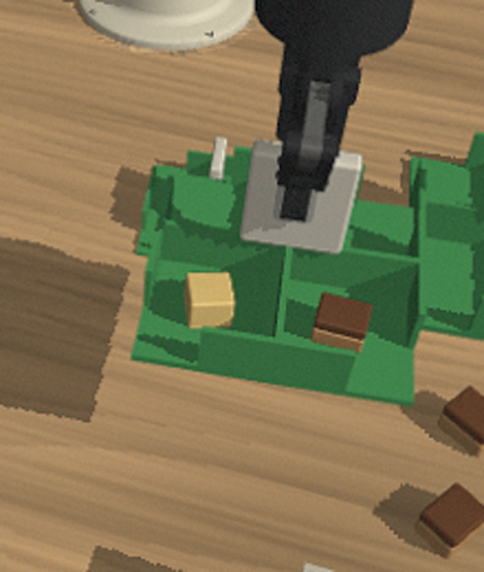

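```bash
python3 -m creep '[[[-1,-4,0],[0,0,-0.01],-1],[[-3,-14,0],[0,0,-0.03],-1],[[-6,-29,0],[0,0,-0.06],-1],[[-10,-49,0],[0,0,-0.10],-1],[[-14,-70,0],[0,0,-0.145],-1],[[-19,-93,0],[0,0,-0.19],-1],[[-23,-116,0],[0,0,-0.24],-1],[[-28,-138,0],[0,0,-0.285],-1],[[-32,-157,0],[0,0,-0.325],-1],[[-35,-175,0],[0,0,-0.36],-1],[[-37,-187,0],[0,0,-0.385],-1],[[-39,-194,0],[0,0,-0.40],-1]]'
python3 -m creep '[[[-1,-4,0],[0,0,-0.01],-1],[[-3,-14,0],[0,0,-0.03],-1],[[-6,-29,0],[0,0,-0.06],-1],[[-10,-49,0],[0,0,-0.10],-1],[[-14,-70,0],[0,0,-0.145],-1],[[-19,-93,0],[0,0,-0.19],-1],[[-23,-116,0],[0,0,-0.24],-1],[[-28,-138,0],[0,0,-0.285],-1],[[-32,-157,0],[0,0,-0.325],-1],[[-35,-175,0],[0,0,-0.36],-1],[[-37,-187,0],[0,0,-0.385],-1],[[-39,-194,0],[0,0,-0.40],-1]]'
python3 - <<'E'
from h import *
from scipy.spatial.transform import Rotation as R
snap('scene','s4');s=arm.read_state();print(s['position'],s['joints'],R.from_quat(s['ee_rot']).as_matrix().round(3))
for n in ('top',): snap(n,'t4')
E
```

```text
clock: 6.08
position: [511.1, 20.0, 232.8]
ee_rot: [-0.104, -0.699, 0.7, 0.105]
contact_force: [0.5, 0.5, -3.0]
gripper_width: 13.8
clock: 7.08
position: [473.1, -172.9, 233.2]
ee_rot: [-0.241, -0.665, 0.665, 0.241]
contact_force: [1.0, -0.3, -4.4]
gripper_width: 13.3
[ 472.72272376 -173.25831231  233.12683878] [-2.81004537e-02  1.76197070e-01 -2.80439627e-01  4.03855118e-04
 -1.11492044e+00 -6.66879915e-01] [[-0.768 -0.001 -0.64 ]
 [ 0.64  -0.    -0.768]
 [ 0.    -1.     0.001]]
```

View pics/s4.png

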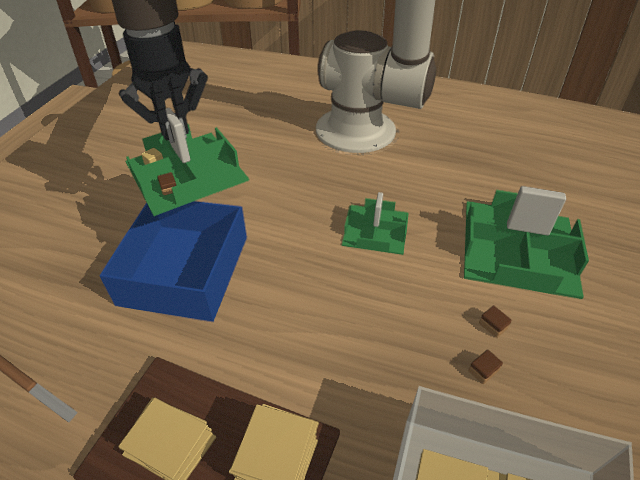

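View pics/t4.png

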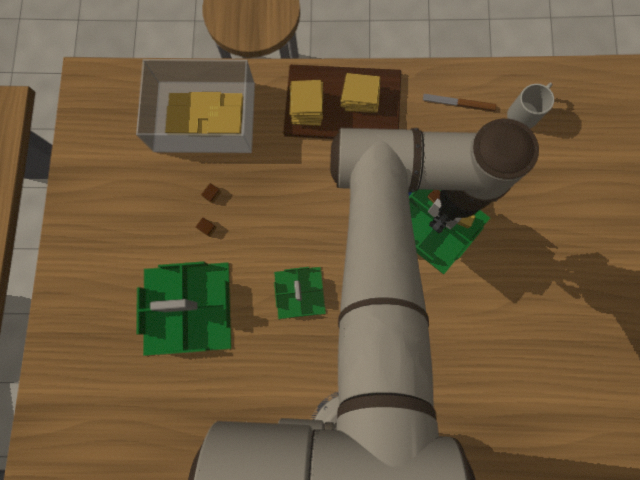

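The caddy hangs level at (473,-173). In the scene the rind corner at (153,213) points over the tub, and cheese (150,157) and rind (167,183) are in place. First a partial tilt below the sliding angle.

```bash
python3 -m creep '[[[0,0,0],[-0.003,0.03,0],-1],[[0,0,0],[-0.007,0.08,0],-1],[[0,0,0],[-0.012,0.13,0],-1],[[0,0,0],[-0.016,0.18,0],-1],[[0,0,0],[-0.020,0.22,0],-1],[[0,0,0],[-0.023,0.25,0],-1],[[0,0,0],[-0.023,0.25,0],-1]]'
python3 - <<'E'
from h import *
from scipy.spatial.transform import Rotation as R
snap('scene','s5');s=arm.read_state();print(s['position'],s['joints'],R.from_quat(s['ee_rot']).as_matrix().round(3))
crop('s5',80,280,60,330,2.2,'c7')
E
```

```text
clock: 7.77
position: [474.7, -170.8, 232.4]
ee_rot: [-0.157, -0.623, 0.698, 0.318]
contact_force: [0.3, 0.4, -2.8]
gripper_width: 13.3
[ 474.25324642 -170.88479549  232.62120826] [-0.00792837  0.30038499 -0.14788967  0.02525843 -1.37188347 -0.69050968] [[-0.749 -0.247 -0.615]
 [ 0.639 -0.023 -0.769]
 [ 0.176 -0.969  0.175]]
```

View pics/c7.png

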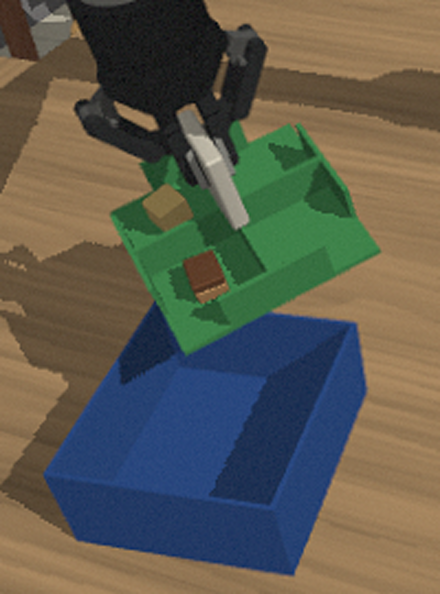

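The tilt is tracking and nothing is sliding: rind (205,275), open corner (185,353) over the tub's near end. Continuing the tilt.

```bash
python3 -m creep '[[[0,0,0],[-0.003,0.04,0],-1],[[0,0,0],[-0.008,0.09,0],-1],[[0,0,0],[-0.014,0.15,0],-1],[[0,0,0],[-0.019,0.21,0],-1],[[0,0,0],[-0.025,0.27,0],-1],[[0,0,0],[-0.030,0.33,0],-1],[[0,0,0],[-0.036,0.39,0],-1],[[0,0,0],[-0.041,0.45,0],-1],[[0,0,0],[-0.045,0.49,0],-1],[[0,0,0],[-0.047,0.51,0],-1],[[0,0,0],[-0.047,0.51,0],-1],[[0,0,0],[-0.047,0.51,0],-1]]'
python3 - <<'E'
from h import *
from scipy.spatial.transform import Rotation as R
snap('scene','s6');s=arm.read_state();print(s['position'],s['joints'],R.from_quat(s['ee_rot']).as_matrix().round(3))
crop('s6',80,280,60,330,2.2,'c8')
E
```

```text
clock: 8.82
position: [473.6, -171.6, 233.3]
ee_rot: [0.015, -0.506, 0.729, 0.46]
contact_force: [0.7, 0.8, -3.8]
gripper_width: 13.5
[ 473.42896224 -171.7237929   233.70871586] [ 0.00991483  0.558938    0.06916287  0.05886381 -1.83931989 -0.70867384] [[-0.576 -0.686 -0.444]
 [ 0.656 -0.064 -0.752]
 [ 0.488 -0.725  0.487]]
```

View pics/c8.png

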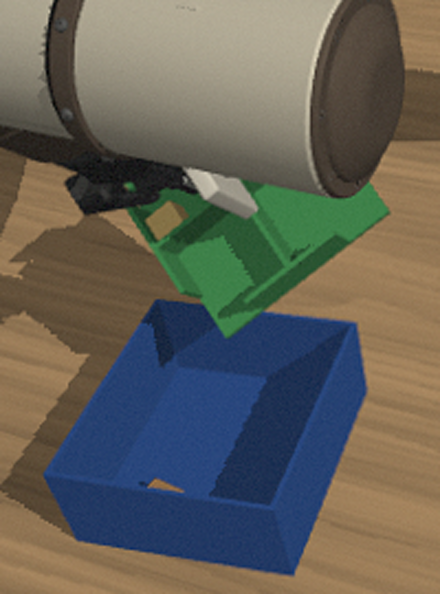

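The rind compartment is empty, the rind lies in the tub (crop (165,487)), and the cheese (167,222) is still held behind its wall. Tilting back, reversing the same turn.

```bash
python3 -m creep '[[[0,0,0],[0.003,-0.03,0],-1],[[0,0,0],[0.008,-0.09,0],-1],[[0,0,0],[0.014,-0.15,0],-1],[[0,0,0],[0.020,-0.22,0],-1],[[0,0,0],[0.027,-0.29,0],-1],[[0,0,0],[0.034,-0.37,0],-1],[[0,0,0],[0.041,-0.45,0],-1],[[0,0,0],[0.048,-0.53,0],-1],[[0,0,0],[0.055,-0.61,0],-1],[[0,0,0],[0.061,-0.68,0],-1],[[0,0,0],[0.066,-0.73,0],-1],[[0,0,0],[0.070,-0.76,0],-1]]'
python3 - <<'E'
from h import *
from scipy.spatial.transform import Rotation as R
snap('scene','s7');s=arm.read_state();print(s['position'],s['joints'],R.from_quat(s['ee_rot']).as_matrix().round(3))
crop('s7',80,280,60,330,2.2,'c9')
E
```

```text
clock: 9.87
position: [471.1, -171.9, 234.8]
ee_rot: [0.241, 0.666, -0.665, -0.239]
contact_force: [0.2, 0.1, -3.6]
gripper_width: 13.5
[ 470.5391589  -171.88869655  234.86568054] [-2.60225349e-02  1.68615002e-01 -2.84920782e-01 -7.96032262e-04
 -1.11406738e+00 -6.66291870e-01] [[-0.77   0.003 -0.639]
 [ 0.639  0.001 -0.77 ]
 [-0.002 -1.    -0.003]]
```

View pics/c9.png

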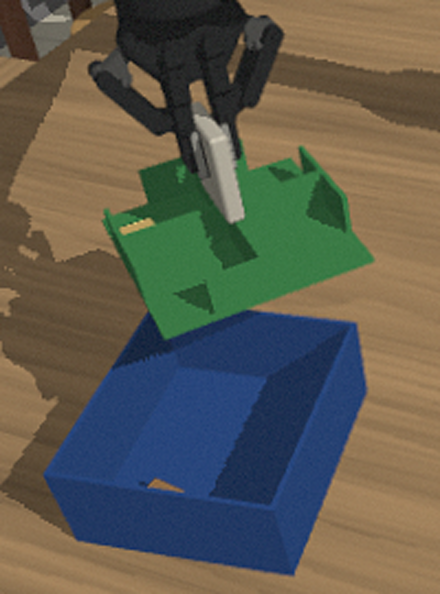

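The pieces are as intended, but the caddy may have slipped in the pads. I'll check the floor tilt against the pre-tip picture.

```bash
python3 - <<'E'
from h import *
for f in('s4','s7'):
    crop(f,120,260,90,220,4,'z'+f)
    d=np.load(f'pics/{f}_d.npy');im=cv2.imread(f'pics/{f}.png').astype(int)
    m=(im[:,:,1]>im[:,:,2]+35)&(im[:,:,1]>im[:,:,0]+20);m[:, 260:]=0;m[:90]=0
    v,u=np.where(m);P=np.array([atd('scene',a,b,d[b,a]) for a,b in zip(u,v)])
    P=P[(d[v,u]>0)]
    rng=np.random.default_rng(0);best=None
    for _ in range(600):
        q=P[rng.choice(len(P),3,False)];n=np.cross(q[1]-q[0],q[2]-q[0])
        if np.linalg.norm(n)<50:continue
        n/=np.linalg.norm(n);n*=np.sign(n[2])
        if n[2]<.8:continue
        k=np.abs((P-q[0])@n)<2.5
        if best is None or k.sum()>best.sum():best=k
    c=P[best].mean(0);n=np.linalg.svd(P[best]-c)[2][2];n*=np.sign(n[2])
    print(f,len(P),best.sum(),c.round(1),n.round(3),np.degrees(np.arccos(n[2])))
E
python3 -c "
import cv2,numpy as np
cv2.imwrite('pics/zz.png',np.vstack([cv2.imread('pics/zs4.png'),cv2.imread('pics/zs7.png')])[::1][:, :][:1040:1])
a=cv2.imread('pics/zz.png');cv2.imwrite('pics/zz1.png',cv2.resize(a,None,fx=.57,fy=.57))"
```

```text
Traceback (most recent call last):
  File "h.py", line 14, in atd
    R,t,r=ray(n,u,v);return R.T@(r*d-t)
          ~~~^^^^^^^
  File "h.py", line 6, in ray
    p=arm.camera_params(n);K=np.array(p['camera_matrix']);D=np.array([p['k1'],0,0,0,0.])
ValueError: time passes only in moves, steps and waits
[ WARN:0@0.031] global loadsave.cpp:275 findDecoder imread_('pics/zs7.png'): can't open/read file: check file path/integrity
Traceback (most recent call last):
ValueError: all the input arrays must have same number of dimensions, but the array at index 0 has 3 dimension(s) and the array at index 1 has 2 dimension(s)
```

Too many parameter calls; I'll cache the calibration and vectorise.

```bash
cat >> h.py <<'E'
def cloud(n,u,v,d):
    p=arm.camera_params(n);E=np.array(p['extrinsics'])
    q=cv2.undistortPoints(np.stack([u,v],1).astype(float)[:,None],np.array(p['camera_matrix']),np.array([p['k1'],0,0,0,0.]))[:,0]
    z=d[v,u][:,None];C=np.hstack([q*z,z]);return (C-E[:3,3])@E[:3,:3]
def floor(f,x0,x1,y0,y1):
    d=np.load(f'pics/{f}_d.npy');im=cv2.imread(f'pics/{f}.png').astype(int)
    m=(im[:,:,1]>im[:,:,2]+35)&(im[:,:,1]>im[:,:,0]+20)&(d>0)
    k=np.zeros_like(m);k[y0:y1,x0:x1]=1;v,u=np.where(m&k);P=cloud('scene',u,v,d)
    rng=np.random.default_rng(0);best=None
    for _ in range(800):
        q=P[rng.choice(len(P),3,False)];n=np.cross(q[1]-q[0],q[2]-q[0])
        if np.linalg.norm(n)<50:continue
        n/=np.linalg.norm(n);n*=np.sign(n[2])
        if n[2]<.8:continue
        b=np.abs((P-q[0])@n)<2.5
        if best is None or b.sum()>best.sum():best=b
    c=P[best].mean(0);n=np.linalg.svd(P[best]-c,full_matrices=False)[2][2];n*=np.sign(n[2])
    print(f,len(P),best.sum(),c.round(1),n.round(3),'deg',np.degrees(np.arccos(n[2])).round(1));return c,n,P
E
python3 - <<'E'
from h import *
for f in('s4','s7'):
    crop(f,120,260,90,220,4,'z'+f);floor(f,115,260,90,230)
a=np.hstack([cv2.imread('pics/zs4.png'),cv2.imread('pics/zs7.png')]);cv2.imwrite('pics/zz1.png',cv2.resize(a,None,fx=.7,fy=.7))
E
```

```text
s4 5280 2317 [ 485.1 -155.1  175. ] [0.002 0.003 1.   ] deg 0.2
s7 5728 2719 [ 485.  -159.6  176.8] [-0.002  0.003  1.   ] deg 0.2
```

View pics/zz1.png

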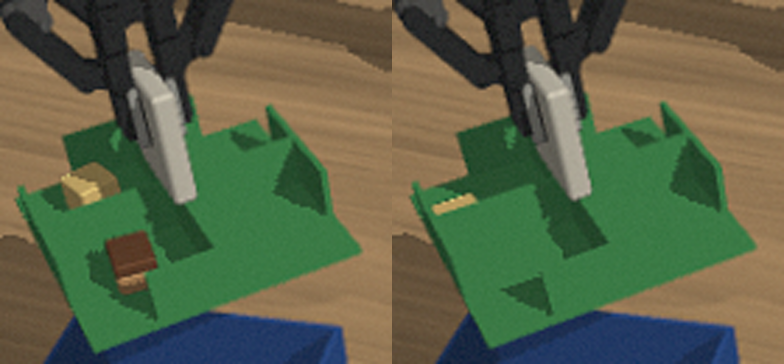

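No slip: the floor normal is within 0.2° of vertical before and after. The cheese has slid against its wall (right panel (455,205)) and is still inside. Carrying the caddy back.

```bash
python3 -m creep '[[[1,4,0],[0,0,0.01],-1],[[3,14,0],[0,0,0.03],-1],[[6,29,0],[0,0,0.06],-1],[[10,49,0],[0,0,0.10],-1],[[14,70,0],[0,0,0.145],-1],[[19,93,0],[0,0,0.19],-1],[[23,116,0],[0,0,0.24],-1],[[28,138,0],[0,0,0.285],-1],[[32,157,0],[0,0,0.325],-1],[[35,175,0],[0,0,0.36],-1],[[37,187,0],[0,0,0.385],-1],[[39,194,0],[0,0,0.40],-1]]'
python3 -m creep '[[[1,4,0],[0,0,0.01],-1],[[3,14,0],[0,0,0.03],-1],[[6,29,0],[0,0,0.06],-1],[[10,49,0],[0,0,0.10],-1],[[14,70,0],[0,0,0.145],-1],[[19,93,0],[0,0,0.19],-1],[[23,116,0],[0,0,0.24],-1],[[28,138,0],[0,0,0.285],-1],[[32,157,0],[0,0,0.325],-1],[[35,175,0],[0,0,0.36],-1],[[37,187,0],[0,0,0.385],-1],[[39,194,0],[0,0,0.40],-1]]'
python3 -m creep '[[[0,0,-4],[0,0,0],-1],[[0,0,-14],[0,0,0],-1],[[0,0,-29],[0,0,0],-1],[[0,0,-47],[0,0,0],-1],[[0,0,-67],[0,0,0],-1],[[0,0,-87],[0,0,0],-1],[[0,0,-107],[0,0,0],-1],[[0,0,-124],[0,0,0],-1],[[0,0,-138],[0,0,0],-1],[[0,0,-149],[0,0,0],-1],[[0,0,-157],[0,0,0],-1],[[0,0,-160],[0,0,0],-1]]'
python3 - <<'E'
from h import *
snap('scene','s8');floor('s8',325,460,270,390);s=arm.read_state();print(s['position'],s['contact_force'])
crop('s8',300,500,200,390,3,'c10')
E
```

```text
clock: 10.92
position: [512.5, 24.2, 233.0]
ee_rot: [-0.101, -0.7, 0.7, 0.102]
contact_force: [0.0, -0.1, -4.5]
gripper_width: 13.5
clock: 11.92
position: [551.4, 217.6, 233.0]
ee_rot: [0.039, -0.706, 0.706, -0.039]
contact_force: [-0.3, -0.2, -4.1]
gripper_width: 13.6
clock: 12.92
position: [550.5, 215.1, 71.8]
ee_rot: [0.039, -0.706, 0.707, -0.037]
contact_force: [-0.3, -0.5, -2.1]
gripper_width: 13.5
s8 7230 4699 [562.5 219.5  13.8] [0.005 0.002 1.   ] deg 0.3
[550.7193133  215.39827477  72.05913396] [ 0.11228478 -0.37521444 -3.25563592]
```

View pics/c10.png

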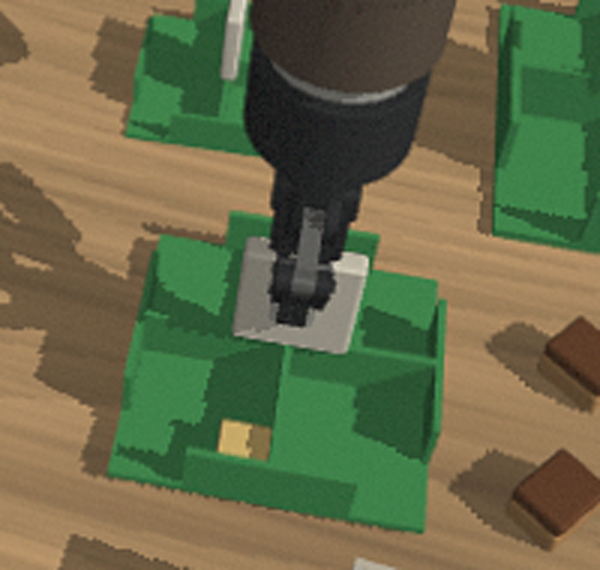

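The floor is at z=13.8, so the underside is about 9 mm up, and the cheese (244,440) is in its compartment. Lowering the last bit slowly.

```bash
python3 -m creep '[[[0,0,-2],[0,0,0],-1],[[0,0,-4],[0,0,0],-1],[[0,0,-6],[0,0,0],-1],[[0,0,-7],[0,0,0],-1],[[0,0,-8],[0,0,0],-1],[[0,0,-8.5],[0,0,0],-1],[[0,0,-9],[0,0,0],-1],[[0,0,-9],[0,0,0],-1],[[0,0,-9],[0,0,0],-1]]'
python3 - <<'E'
from h import *
snap('scene','s9');floor('s9',325,460,270,390);s=arm.read_state();print(s['position'],s['contact_force'])
E
```

```text
clock: 13.72
position: [551.3, 216.2, 64.4]
ee_rot: [-0.038, 0.706, -0.706, 0.038]
contact_force: [-0.5, 0.7, -3.4]
gripper_width: 13.4
s9 7154 4640 [563.2 220.7   6.4] [0.003 0.    1.   ] deg 0.2
[551.28109131 216.23775063  64.37353938] [-0.41815093 -0.11451048 -3.96767975]
```

```bash
python3 -m creep '[[[0,0,-0.5],[0,0,0],-1],[[0,0,-1],[0,0,0],-1],[[0,0,-1.5],[0,0,0],-1],[[0,0,-1.5],[0,0,0],-1],[[0,0,-1.5],[0,0,0],-1],[[0,0,-1.5],[0,0,0],-1]]'
```

```text
clock: 14.27
position: [551.4, 216.3, 63.8]
ee_rot: [-0.038, 0.706, -0.706, 0.039]
contact_force: [-3.5, -0.2, 6.8]
gripper_width: 13.0
```

The caddy is on the table (force now +6.8 N). Releasing, then retreating straight up.

```bash
python3 -m creep '[[[0,0,0],[0,0,0],0],[[0,0,0],[0,0,0],0.3],[[0,0,0],[0,0,0],1],[[0,0,0],[0,0,0],1],[[0,0,0],[0,0,0],1],[[0,0,0],[0,0,0],1],[[0,0,0],[0,0,0],1],[[0,0,0],[0,0,0],1],[[0,0,0],[0,0,0],1],[[0,0,0],[0,0,0],1],[[0,0,0],[0,0,0],1],[[0,0,0],[0,0,0],1]]'
python3 -m creep '[[[0,0,4],[0,0,0],1],[[0,0,12],[0,0,0],1],[[0,0,25],[0,0,0],1],[[0,0,45],[0,0,0],1],[[0,0,70],[0,0,0],1],[[0,0,95],[0,0,0],1],[[0,0,120],[0,0,0],1],[[0,0,145],[0,0,0],1],[[0,0,165],[0,0,0],1],[[0,0,180],[0,0,0],1],[[0,0,180],[0,0,0],1],[[0,0,180],[0,0,0],1]]'
python3 - <<'E'
from h import *
im,d=snap('scene','s10');snap('top','t10');c,n,P=floor('s10',325,460,270,390)
v,u=np.where((im[:,:,0].astype(int)>im[:,:,2]+60)&(im[:,:,0]>150)&(im[:,:,1]>120));k=(u>335)&(u<450)&(v>280)&(v<375)
Q=cloud('scene',u[k],v[k],d);print('cheese',len(Q),np.median(Q,0))
v,u=np.mgrid[285:305,140:185];im2=im[285:305,140:185].astype(int);m=im2[:,:,0]>im2[:,:,2]+15
Q=cloud('scene',u[m],v[m],d);print('rind',m.sum(),np.median(Q,0) if m.sum() else '')
print(arm.read_state()['contact_force'])
E
```

```text
clock: 15.27
position: [551.3, 216.2, 62.8]
ee_rot: [-0.038, 0.706, -0.706, 0.038]
contact_force: [-0.3, 0.6, 0.1]
gripper_width: 85.5
clock: 16.27
position: [551.3, 216.4, 244.2]
ee_rot: [-0.037, 0.707, -0.705, 0.039]
contact_force: [0.2, -0.7, -0.6]
gripper_width: 85.5
s10 7328 4617 [563.3 220.8   5.8] [0.002 0.    1.   ] deg 0.1
cheese 896 [491.00025946 265.89127979   1.14330392]Traceback (most recent call last):
  File "<stdin>", line 6, in <module>
  File "h.py", line 24, in cloud
    q=cv2.undistortPoints(np.stack([u,v],1).astype(float)[:,None],np.array(p['camera_matrix']),np.array([p['k1'],0,0,0,0.]))[:,0]
      ~~~~~~~~~~~~~~~~~~~^^^^^^^^^^^^^^^^^^^^^^^^^^^^^^^^^^^^^^^^^^^^^^^^^^^^^^^^^^^^^^^^^^^^^^^^^^^^^^^^^^^^^^^^^^^^^^^^^^^
cv2.error: OpenCV(4.12.0) /io/opencv/modules/calib3d/src/undistort.dispatch.cpp:347: error: (-215:Assertion failed) CV_IS_MAT(_src) && CV_IS_MAT(_dst) && (_src->rows == 1 || _src->cols == 1) && (_dst->rows == 1 || _dst->cols == 1) && _src->cols + _src->rows - 1 == _dst->rows + _dst->cols - 1 && (CV_MAT_TYPE(_src->type) == CV_32FC2 || CV_MAT_TYPE(_src->type) == CV_64FC2) && (CV_MAT_TYPE(_dst->type) == CV_32FC2 || CV_MAT_TYPE(_dst->type) == CV_64FC2) in function 'cvUndistortPointsInternal'
```

View pics/s10.png

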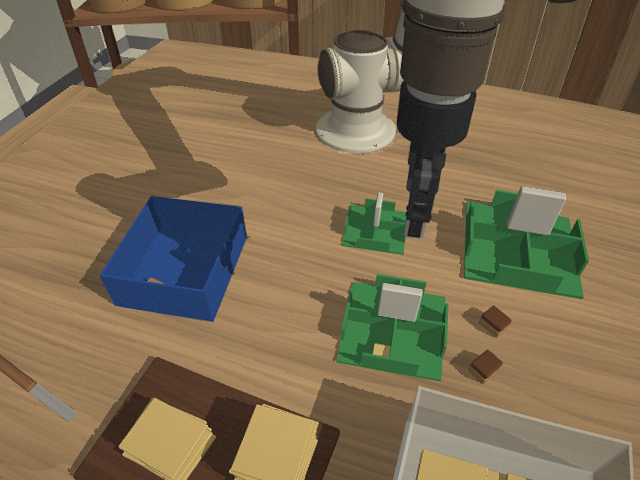

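View pics/t10.png

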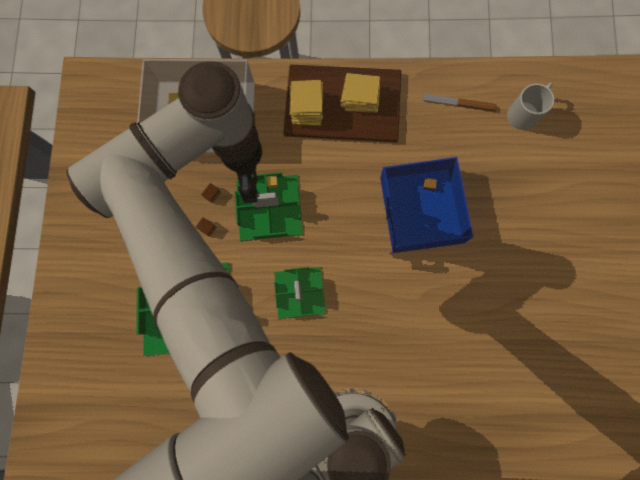

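The caddy stands upright and released, with the cheese at scene (379,350) and the rind in the tub at top (430,184). One numeric check of both before handing in, because my colour mask picked up wood.

Run:
```python
from h import *
d=np.load('pics/s10_d.npy');t=np.load('pics/t10_d.npy')
print('cheese',atd('scene',378,349,d[349,378]).round(1),'rind',atd('top',430,184,t[184,430]).round(1))
arm.job_done()
```

```text
cheese [612.  205.8  26.4] rind [ 605.4 -188.8   28. ]
the job is handed in; nothing more can be done
```

I gripped the medium caddy by its white handle and carried it to the blue tub. I tipped it about 44° toward the rind's corner, so only the rind fell out. I then set it back where it came from, let go and handed the job in at about 16.4 s of the 51 s allowed.

Last checks before handing in:
- **Rind:** it lies in the tub at about (605, -189) mm, with a height reading of 28 mm. That is roughly 63 mm along x and 31 mm across y from the tub centre, within its limits.
- **Cheese:** it is still in its compartment at about (612, 206) mm, top at 26 mm. It slid against the +y wall during the tip but stayed inside.
- **Caddy:** it stands upright, with the tilt measured at 0.1° and the floor at 5.8 mm (5 mm expected), and well clear of the tub. It did not slip in the grip: its tilt was within 0.2° before and after tipping.
- **Gripper:** it is open about 180 mm above where it let go, with no contact force left beyond sensor noise. It never went near the rind or the cheese.

Two automatic checks failed. The colour-mask check on the cheese picked up wood instead, and the matching rind check crashed. I replaced both with single depth readings at positions read off the pictures, and those agreed with what the pictures showed.

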